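Index the sample carousel to its next catch notch

ROBOT

A 7-joint arm with a two-finger parallel gripper is mounted at the origin on the work surface. World frame = base frame: x ahead of the robot, y to its left, z up, the work surface at z = 0. Lengths are in m, angles in rad, forces in N, time in s.
With the tool pointing down it reaches from about 0.425 to 0.875 m from the base axis. Payload 4.7 kg.
Tool frame: the origin (TCP) lies on the mounting face of the last link; the fingertips stand 182 mm ahead of it and the grasp point (between the pads) lies 164 mm ahead of it; x points along the fingers, y is the direction in which the jaws open and shut, and the axes are right-handed (so a half turn about x gives the same grasp; the last joint's range is limited). The gripper opens to 87 mm and grips with 3 to 60 N. Pads are 19 mm wide; open, the fingers measure 117 mm over their backs; the gripper's body (75 mm by 190 mm) begins 51 mm behind the grasp point.
Start: joints at [1.231, 0.321, -0.07, 1.45, 0.023, 1.371, -0.057], TCP at [0.225, -0.61, 0.405] pointing down, gripper open.
Joint ranges: [-2.86, 2.86], [-0.3, 2.09], [-1.38, 1.24], [0.06, 2.45], [-1.56, 4.7], [0.09, 2.05], [-2.69, 2.69]. Speed limits (rad/s): [2.57, 2.57, 3.14, 3.14, 3.14, 3.14, 3.14].

INTERFACE

Orientations are given as a rotation vector (axis times angle).
In Python, from bench import monitor, get_image, ctrl gives the robot as it stands.
- The arm moves only by the shell command python3 -m creep 'ROWS' [FORCE]. ROWS is JSON, a list of rows, each a list of 7 numbers: the shift along the tool's x, y, z in mm, then the turn, a rotation vector about the tool's x, y, z in rad, then the finger opening in mm, from 0 to 87. A call has 1 to 5 rows; each row shifts and turns the commanded pose from where the row before left it, along the tool's axes as they then stand; what a row does not reach is not made up. A row lasts 1/10 s, in which the tool goes at most 50 mm and 8.59 degrees, less where a joint would pass 70% of its speed; a pose out of reach is approached as far as the arm can. A call is refused whole if a number of a shift passes 50 or a number of a turn 0.15, either way. A call with a gripper value outside its range is refused whole. The fingers move at their own pace and stop on an object; FORCE is the grip in N (left out, the last holds). Time passes only in rows, so rows that do not move let the fingers close. It gives the time, the measured TCP pose, the force and the opening at its end, in the units of the state.
- monitor.get_state(): the state, without advancing time (a new reading comes with each control period).
- get_image(name): name is "scene" or "top" or "wrist"; returns a dict with "img" (400x640x3 uint8, red, green, blue), "mtx" (3x3 intrinsics, pixels), "D" ([k1, k2, p1, p2, k3] as OpenCV has them; the pictures are not rectified), "view" (4x4, takes a point from world to camera coordinates). Camera axes: x right, y up, looking along -z (the intrinsics and any distortion apply to the point x, -y, -z); pixel columns grow to the right and rows downward; lengths in m; the calibration is good to about 2 mm. A picture is of the moment at which its call begins. There is no depth.
- ctrl.close_job(): hands the job in, once; it reports no verdict.
The state is a dict: "time": time; "joint_positions": joint angles; "qd": joint speeds; "joint_torque": joint torques, N m; "position": TCP position; "tool_rot": TCP orientation; "ft_force": force on the tool from outside, world axes, zero at the start; "torque": the same for the moment, N m; "grip_width": opening from 0.0 (shut) to 1.0 (fully open).
Only numpy, scipy, OpenCV 4.12 (cv2) and the standard library are available. Lean on these libraries where they do the work, as an engineer would, in place of code of your own. Each camera call takes 0.05 s, during which the arm holds its last target.

TASK

Tip the over-centre rocker catch over towards the sample carousel, so that its tooth rides on the rim, then turn the worm-drive crank clockwise (seen from above) for as many turns as it takes until the tooth drops fully home into the next notch and the drive blocks; stop there without forcing it. Let go, and leave the jars, bottles and other loose things as they are.

Things in the scene. Friction and masses are not known exactly. Their poses are not given: they have to be found in the camera images.
- indexer: Hand-indexed sample carousel on one fixed aluminium plate 240 x 460 x 12 mm (long side along y). Origin under the plate, on the vertical axis of the carousel: a notched disc 196 mm across, rim top 50 mm above the table, six notches 60 degrees apart, small vials on it (tops 89 mm up). At y = -175 mm the worm gearbox and crank, at y = +145 mm the rocker catch between two cheeks 92 mm high.
- catch: Steel rocker 134 x 34 mm on a level axle along the plate's x; origin on the axle, 80 mm up. A tooth 12 mm square under its carousel-side wing, 60 mm from the axle, drops 10 mm into a 19 mm notch. A spring drives it away from dead centre both ways; it goes home only when a notch comes under the tooth. No force over 150 N on it, ever: with the tooth home that is about 22 N at the crank handle.
- pad (a point): Press point: middle of the ribbed top (34 x 50 mm) of the rocker's carousel-side wing, 52 mm from the axle. Height above the table: 100 mm released (start), 85 mm at dead centre, 79 mm with the tooth on the rim, 69 mm home in a notch. Pressing down takes about 8 N at first, less towards the centre; past it the rocker snaps over alone (turn 0.3 rad each way).
- crank_axis (a point): Fixed point on the crank's vertical axis, at the height of the handle's middle (98 mm above the table). The steel crank arm under the handle ends 76 mm above the table.
- grip (a point): Middle of the upright black crank handle: 22 mm thick, 78 to 120 mm above the table, 32 mm from the crank axis. It spins about itself, so a grasp from above can keep its heading on the circle. Clockwise from above, 1 to 2.7 turns are needed, unknown at the start (3 per notch pitch). It resists 1 to 3 N, then blocks springily (about 1.5 N per mm). Anticlockwise it meets a stop.
- jar_a: Small amber jar 32 mm wide, 45 mm tall, standing loose on the base plate. Origin under its middle.
- jar_b: Small clear jar 32 mm wide, 45 mm tall, standing loose on the base plate. Origin under its middle.
- solvent_a: Clear solvent bottle 86 mm wide, 180 mm tall, loose on the table. Origin under its middle.
- solvent_b: Amber solvent bottle 70 mm wide, 150 mm tall, loose on the table. Origin under its middle.
- beaker: Glass cup 72 mm wide, 90 mm tall, loose on the table. Origin under its middle.
- tray: Grey divided tray 120 x 160 x 35 mm, loose on the table. Origin under its middle.
- wrench: Steel wrench 160 mm long, loose on the table.

How it is judged:
By the outcome, as a careful person would: the job done as asked, in the order asked, and still so for the second after the job is handed in, with the robot touching nothing.
It also fails if it takes over 69 s, if anything falls off the work surface, if the arm or the gripper's body presses on something with over 40 N, if the wrist force passes 120 N, or if a joint passes its speed limit or range.

## Working session

There is one attempt and no reset: what is moved stays moved. The work goes in short steps, Python scripts to look and compute and a shell command to move; the robot and the scene stay as the last step left them, time stands still between calls to the robot, and variables do not carry over. Pictures are saved under pics/ and viewed, and the job is handed in when it is done.

```bash
ls; mkdir -p pics
python3 - <<'E'
from bench import monitor,get_image,ctrl
import cv2,json
print(monitor.get_state())
for n in ["scene","top","wrist"]:
    d=get_image(n); cv2.imwrite(f"pics/{n}0.png",d["img"][:,:,::-1])
    print(n,d["mtx"],d["D"],d["view"])
E
```

```text
pics
{'time': 0.0, 'joint_positions': array([ 1.23111465,  0.32182541, -0.07010323,  1.45168074,  0.02255925,
        1.37078914, -0.05689149]), 'qd': array([-0.0010958 ,  0.00197363, -0.00070057,  0.00112503,  0.00025503,
       -0.00036123, -0.00025337]), 'joint_torque': array([-1.70156400e-04, -4.91291785e+01, -4.04079678e-01, -3.12535036e+01,
       -6.39421446e-02,  4.36438539e-02,  1.85059243e-04]), 'position': array([ 0.22510605, -0.60955587,  0.40365687]), 'tool_rot': array([ 2.02920862,  0.36479643, -2.03001036]), 'ft_force': array([-0.00254748,  0.47379005, -0.77011478]), 'torque': array([0.03270527, 0.01087205, 0.00488093]), 'grip_width': 1.0027821076232688}
scene [[422.73415836   0.         314.86165159]
 [  0.         422.73415836 201.47741704]
 [  0.           0.           1.        ]] [0.02779938 0.         0.         0.         0.        ] [[ 8.15714729e-01  5.78453652e-01  9.23506743e-04 -4.31203891e-01]
 [-4.57952233e-01  6.44810917e-01  6.11962934e-01  2.09742887e-01]
 [ 3.53396707e-01 -4.99610101e-01  7.90885905e-01 -1.49232707e+00]
 [ 0.00000000e+00  0.00000000e+00  0.00000000e+00  1.00000000e+00]]
top [[405.98312915   0.         320.83395295]
 [  0.         405.98312915 198.53023121]
 [  0.           0.           1.        ]] [-0.01703787  0.          0.          0.          0.        ] [[ 0.02154985 -0.99976373 -0.00284332 -0.0035524 ]
 [ 0.99893193  0.02141548  0.04094351 -0.51055954]
 [-0.04087294 -0.00372261  0.99915742 -1.38815122]
 [ 0.          0.          0.          1.        ]]
wrist [[322.64236586   0.         320.82494835]
 [  0.         322.64236586 195.55709445]
 [  0.           0.           1.        ]] [-0.05028897  0.          0.          0.          0.        ] [[ 0.34566032 -0.93835879 -0.00131431 -0.64960565]
 [ 0.90009653  0.33196101 -0.28218456  0.0328108 ]
 [ 0.26522666  0.096357    0.95935924 -0.39017284]
 [ 0.          0.          0.          1.        ]]
```

View pics/scene0.png

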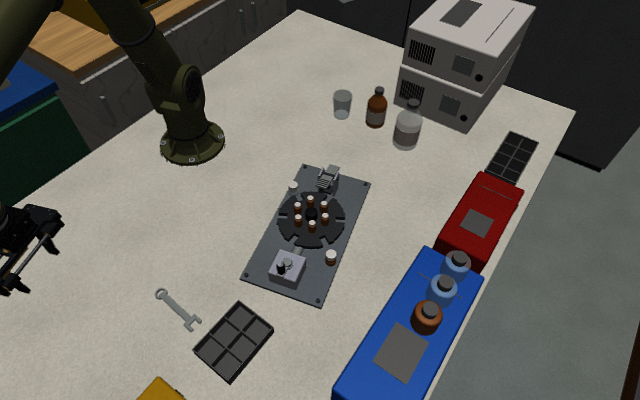

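View pics/top0.png

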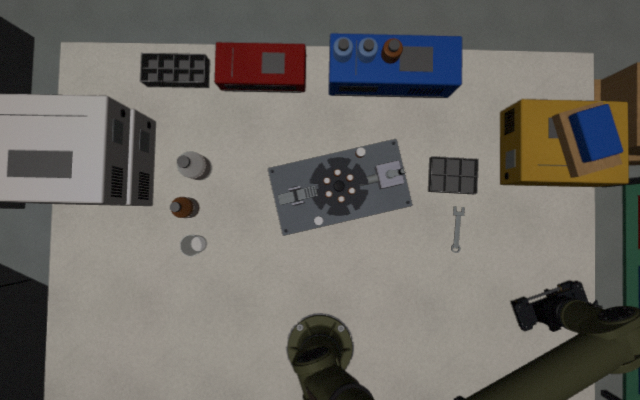

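View pics/wrist0.png

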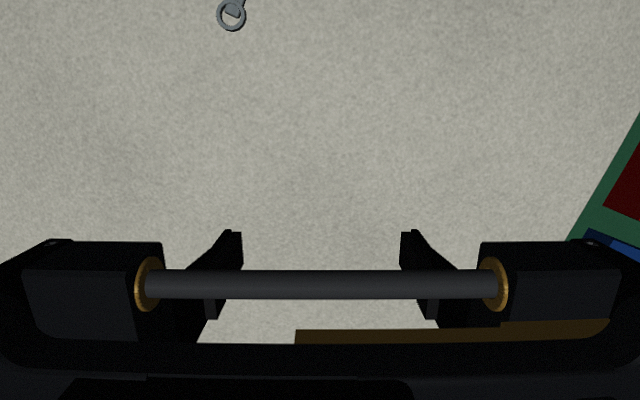

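The scene and top views show the plate with corners at about (269,168), (396,140), (411,204) and (285,234) in top. The catch is on its left at (297,195) and the crank on its right at (393,173). I'll zoom in for accuracy.

Run:
```python
import cv2
a=cv2.imread("pics/top0.png")[130:240,260:420]
cv2.imwrite("pics/top0z.png",cv2.resize(a,None,fx=5,fy=5,interpolation=cv2.INTER_CUBIC))
a=cv2.imread("pics/scene0.png")[155:315,230:380]
cv2.imwrite("pics/scene0z.png",cv2.resize(a,None,fx=3.7,fy=3.7,interpolation=cv2.INTER_CUBIC))
```

```text
(no output)
```

View pics/top0z.png

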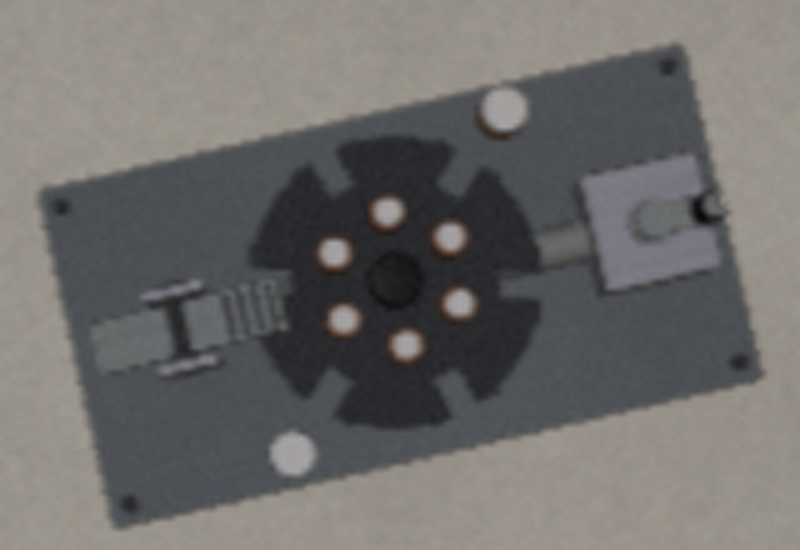

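View pics/scene0z.png

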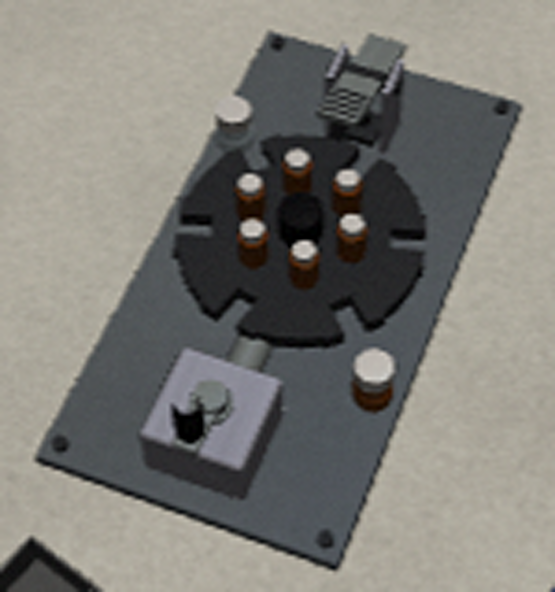

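```bash
cat > h.py <<'E'
import numpy as np,cv2,json
from scipy.optimize import least_squares
from scipy.spatial.transform import Rotation as R
def proj(d,P):
    P=np.atleast_2d(P); v=np.array(d["view"])
    c=P@v[:3,:3].T+v[:3,3]; c=c*[1,-1,-1]
    p,_=cv2.projectPoints(c.reshape(-1,1,3),np.zeros(3),np.zeros(3),np.array(d["mtx"]),np.array(d["D"],float))
    return p.reshape(-1,2)
def back(d,uv,z):
    u=cv2.undistortPoints(np.array(uv,float).reshape(-1,1,2),np.array(d["mtx"]),np.array(d["D"],float)).reshape(-1,2)
    v=np.array(d["view"]); Rw=v[:3,:3].T; o=-Rw@v[:3,3]
    r=np.c_[u[:,0],-u[:,1],-np.ones(len(u))]@Rw.T
    return o+r*((z-o[2])/r[:,2])[:,None]
E
python3 - <<'E'
from h import *
from bench import get_image
t=get_image("top"); s=get_image("scene")
T=(np.array([(42,187),(685,43),(762,378),(115,528)])+.5)/5-.5+[260,130]
S=(np.array([(521,105),(337,568),(37,460),(270,32)])+.5)/3.7-.5+[230,155]
L=np.array([(120,230),(120,-230),(-120,-230),(-120,230)])/1000
def w(p,L,z): 
    c,s_=np.cos(p[2]),np.sin(p[2]); return np.c_[L@np.array([[c,s_],[-s_,c]]),np.full(len(L),z)]
for nm,a,b in (("both",1,1),("top",1,0),("scene",0,1)):
    f=lambda p:np.r_[a*(proj(t,w(p,L,.012))-T).ravel(),b*(proj(s,w(p,L,.012))-S).ravel()]
    r=least_squares(f,[.6,0,.2]); print(nm,r.x,np.abs(r.fun).max())
    if nm=="both": p=r.x
tz=lambda q:(np.array(q)+.5)/5-.5+[260,130]
sz=lambda q:(np.array(q)+.5)/3.7-.5+[230,155]
inv=lambda W:(W[:,:2]-p[:2])@np.array([[np.cos(p[2]),-np.sin(p[2])],[np.sin(p[2]),np.cos(p[2])]])
print("disc ctr", inv(back(t,[tz((396,282))],.05)))
print("handle top t",inv(back(t,[tz((708,207))],.12)))
print("handle top s",inv(back(s,[sz((186,410))],.12)))
print("crank hub t",inv(back(t,[tz((648,224))],.076)), "s",inv(back(s,[sz((211,397))],.076)))
pts={"pad":(0,.145-.052,.1),"axis":(0,-.175,.098),"catch":(0,.145,.08)}
for k,v in pts.items():
    W=w(p,np.array([v[:2]]),v[2]); print(k,W,proj(t,W)*1, (proj(t,W)-[260,130])*5,(proj(s,W)-[230,155])*3.7)
for k,(u,z) in dict(jar1=((503,108),.045+.012),jar2=((293,453),.057)).items(): print(k,inv(back(t,[tz(u)],z)))
E
```

```text
both [0.6        0.         0.36085463] 170.63325979029992
top [0.6        0.07904267 0.24104047] 163.38011549853383
scene [0.6        0.         0.48179476] 129.51321743261286
disc ctr [[-0.06307804 -0.03179594]]
handle top t [[-0.08790259 -0.23077897]]
handle top s [[-0.08698644 -0.2423921 ]]
crank hub t [[-0.08365513 -0.1993996 ]] s [[-0.08312725 -0.20524972]]
pad [[-0.03283588  0.08701037  0.1       ]] [[292.05267214 367.50689707]] [[ 160.26336069 1187.53448535]] [[-121.75390141 -193.76525948]]
axis [[ 0.06178794 -0.1637292   0.098     ]] [[371.36156984 339.06612503]] [[ 556.80784922 1045.33062515]] [[-255.38644284    9.27583983]]
catch [[-0.05119572  0.13566134  0.08      ]] [[277.31842568 370.57012373]] [[  86.59212838 1202.85061866]] [[ -94.67729462 -211.00691935]]
jar1 [[ 0.02268611 -0.13794263]]
jar2 [[-0.14799114  0.0712889 ]]
```

```bash
cat >> h.py <<'E'
def w(p,L,z):
    L=np.atleast_2d(L)
    c,s_=np.cos(p[2]),np.sin(p[2]); return np.c_[np.array(p[:2])+L@np.array([[c,s_],[-s_,c]]),np.full(len(L),z)]
def inv(p,W): return (W[:,:2]-p[:2])@np.array([[np.cos(p[2]),-np.sin(p[2])],[np.sin(p[2]),np.cos(p[2])]])
tz=lambda q:(np.array(q)+.5)/5-.5+[260,130]
sz=lambda q:(np.array(q)+.5)/3.7-.5+[230,155]
E
python3 - <<'E'
from h import *
from bench import get_image,monitor
t=get_image("top"); s=get_image("scene")
T=tz([(42,187),(685,43),(762,378),(115,528)])
S=sz([(521,105),(337,568),(37,460),(270,32)])
L=np.array([(120,230),(120,-230),(-120,-230),(-120,230)])/1000
for nm,a,b in (("top",1,0),("scene",0,1),("both",1,1)):
    f=lambda p:np.r_[a*(proj(t,w(p,L,.012))-T).ravel(),b*(proj(s,w(p,L,.012))-S).ravel()]
    r=least_squares(f,[.6,0,.2]); print(nm,r.x,np.abs(r.fun).max()); p=r.x
print("disc ctr", inv(p,back(t,[tz((396,282))],.05)))
print("handle top t",inv(p,back(t,[tz((708,207))],.12)))
print("handle top s",inv(p,back(s,[sz((186,410))],.12)))
print("crank hub t",inv(p,back(t,[tz((648,224))],.076)), "s",inv(p,back(s,[sz((211,397))],.076)))
pts={"pad":(0,.145-.052,.1),"axis":(0,-.175,.098),"catch":(0,.145,.08)}
for k,v in pts.items():
    W=w(p,np.array([v[:2]]),v[2]); print(k,W,(proj(t,W)-[260,130])*5,(proj(s,W)-[230,155])*3.7)
for k,(u,z) in dict(jar1=((503,108),.045+.012),jar2=((293,453),.057)).items(): print(k,inv(p,back(t,[tz(u)],z)))
x=monitor.get_state(); print(R.from_rotvec(x["tool_rot"]).as_matrix(), x["time"])
E
```

```text
top [ 0.55419608 -0.05723863  0.2441049 ] 0.8207758225545376
scene [ 0.55445596 -0.05863465  0.25043574] 0.9462130986073305
both [ 0.55435438 -0.05796541  0.2476048 ] 1.0969758482174257
disc ctr [[-0.00062094  0.00629008]]
handle top t [[-0.00279981 -0.19422366]]
handle top s [[-0.00057715 -0.20565886]]
crank hub t [[-0.00212567 -0.1625653 ]] s [[-0.00094007 -0.16831829]]
pad [[0.53156171 0.0321983  0.1       ]] [[266.09644557 303.57693314]] [[340.59372779 111.14720664]]
axis [[ 0.59724382 -0.2276283   0.098     ]] [[669.5278947  211.11753169]] [[205.42795306 388.16871362]]
catch [[0.51881742 0.08261241 0.08      ]] [[189.39059754 323.19102744]] [[362.44263296  81.56409842]]
jar1 [[ 0.09658923 -0.08948462]]
jar2 [[-0.09663949  0.09911872]]
[[-1.55561193e-04  3.46471581e-01 -9.38060456e-01]
 [ 3.23498063e-04 -9.38060401e-01 -3.46471614e-01]
 [-9.99999936e-01 -3.57358279e-04  3.38429099e-05]] 0.35
```

Plate pose agrees between cameras to about 1–2 mm. The feature offsets suggest the plate centre isn't exactly the origin, so I'll refine with the wrist camera. First I need to know where that camera looks.

Run:
```python
from h import *
from bench import get_image,monitor
d=get_image("wrist");x=monitor.get_state()
Rt=R.from_rotvec(x["tool_rot"]).as_matrix();v=np.array(d["view"]);o=-v[:3,:3].T@v[:3,3]
print("cam in tool mm",Rt.T@(o-x["position"])*1000)
for uv in [(320,120),(320,200),(60,100),(580,100)]:
    print(uv,Rt.T@(back(d,[uv],.06)[0]-x["position"])*1000)
c=np.array([.554,-.058,.06])
for n,q in dict(axis=(.597,-.228,.4),pad=(.531,.033,.4),disc=(.554,-.058,.4)).items(): print(n,Rt.T@(np.array(q)-x["position"])*1000)
```

```text
cam in tool mm [ 21.13886606   0.371624   -78.10192237]
(320, 120) [344.61653356  -0.38339119 -60.18026821]
(320, 200) [344.61857372  -0.5136172   21.88060555]
(60, 100) [ 344.66476661 -259.98308405  -82.66487083]
(580, 100) [344.56722731 259.11591449 -82.1549724 ]
axis [   4.64919992 -229.25433435 -481.05814415]
pad [   4.69880699 -496.95471183 -509.58016081]
disc [   4.68151205 -403.62254752 -499.62492066]
```

```bash
python3 -m creep '[[0,-33,-37,0,0,0,0],[0,-33,-37,0,0,0,0],[0,-33,-37,0,0,0,0],[0,-33,-37,0,0,0,0],[0,-33,-37,0,0,0,0]]' 20; python3 -m creep '[[0,-33,-37,0,0,0,0],[0,-33,-37,0,0,0,0],[0,-33,-37,0,0,0,0],[0,-33,-37,0,0,0,0],[0,-33,-37,0,0,0,0]]'; python3 -m creep '[[0,-33,-37,0,0,0,0],[0,-33,-37,0,0,0,0],[0,0,0,0.106,0,0,0],[0,0,0,0,0,0,0]]'
python3 - <<'E'
from h import *
from bench import get_image,monitor
import pickle
d=get_image("wrist");cv2.imwrite("pics/wrist1.png",d["img"][:,:,::-1]);pickle.dump(d,open("w1.pkl","wb"))
a=d["img"][:,:,::-1][20:220,70:570]
x=monitor.get_state();print(x["time"],x["position"],x["joint_positions"])
E
```

```text
time: 0.9
position: [0.3422, -0.3889, 0.405]
tool_rot: [2.029, 0.362, -2.028]
ft_force: [0.5, 0.2, 0.7]
grip_width: 0.633
time: 1.4
position: [0.4584, -0.17, 0.4052]
tool_rot: [2.029, 0.361, -2.028]
ft_force: [1.8, 1.0, 0.3]
grip_width: 0.173
time: 1.8
position: [0.5049, -0.0829, 0.4048]
tool_rot: [2.088, 0.263, -2.088]
ft_force: [0.2, 0.1, -0.9]
grip_width: 0.006
1.85 [ 0.50444197 -0.08449653  0.40468723] [ 0.66357674  0.0534998  -0.56489084  1.77209525  0.03026344  1.32466481
 -1.22853618]
```

View pics/wrist1.png

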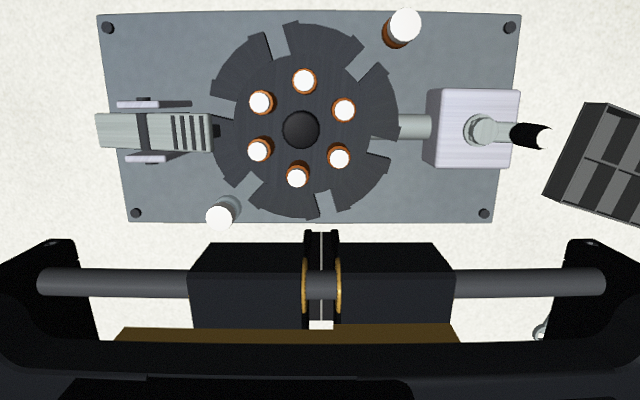

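The wrist view shows the catch ribs at (190,132), the carousel hub at (300,130), the crank hub at about (480,130) and the handle at about (530,135). I'll zoom the crop to pick points.

Run:
```python
import cv2
a=cv2.imread("pics/wrist1.png")
cv2.imwrite("pics/w1a.png",cv2.resize(a[80:180,80:230],None,fx=5,fy=5,interpolation=cv2.INTER_CUBIC))
cv2.imwrite("pics/w1b.png",cv2.resize(a[80:180,410:560],None,fx=5,fy=5,interpolation=cv2.INTER_CUBIC))
```

```text
(no output)
```

View pics/w1a.png

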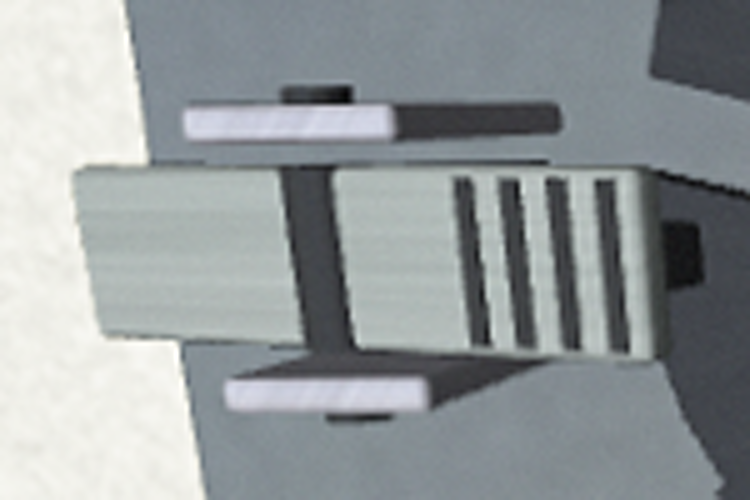

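View pics/w1b.png

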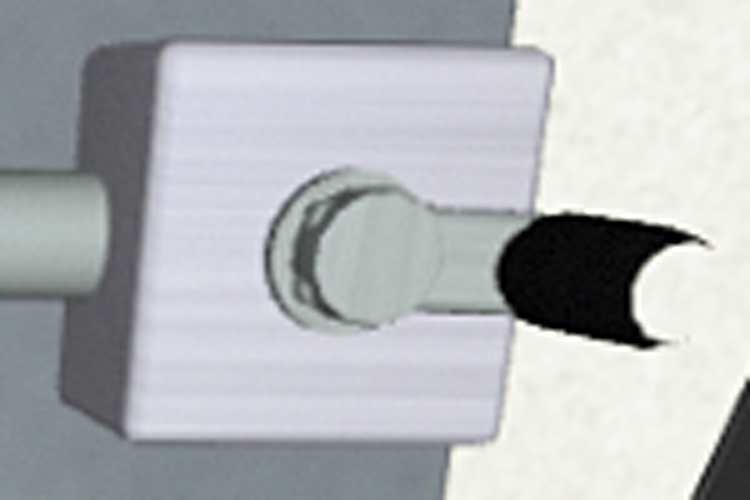

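Run:
```python
from h import *
import pickle
d=pickle.load(open("w1.pkl","rb"))
za=lambda q:(np.array(q)+.5)/5-.5+[80,80]
zb=lambda q:(np.array(q)+.5)/5-.5+[410,80]
C=np.array([(97,12),(522,13),(493,222),(128,222)])
L=np.array([(120,230),(120,-230),(-120,-230),(-120,230)])/1000
r=least_squares(lambda p:(proj(d,w(p,L,.012))-C).ravel(),[.55,-.06,.25]);p=r.x
print(p,np.abs(r.fun).max())
pt={"disc hub":((300,130),.07),"cheek mid":(za((310,257)),.092),"pad":(za((542,264)),.1),"hub":(zb((378,257)),.076),"h top":(zb((690,293)),.12),"h bot":(zb((556,265)),.078)}
for k,(u,z) in pt.items():
    W=back(d,[u],z);print(k,W.round(4),inv(p,W).round(4))
# fit origin from cheeks + crank hub + heading
A=back(d,[za((310,257))],.092)[0,:2];B=back(d,[zb((378,257))],.076)[0,:2]
v=A-B;print("len",np.hypot(*v),"yaw",np.arctan2(-v[0],v[1]))
u=v/np.hypot(*v);mid=(A+B)/2; org=mid+u*.015;print("org",org)
print("pad",org+u*.093,"axis",org-u*.175)
```

```text
[ 0.55308791 -0.05778343  0.24739011] 2.8751148258835997
disc hub [[ 0.5499 -0.0513  0.07  ]] [[-0.0015  0.0071]]
cheek mid [[0.5165 0.0871 0.092 ]] [[0.     0.1495]]
pad [[0.527  0.0423 0.1   ]] [[-0.0008  0.1035]]
hub [[ 0.594  -0.2224  0.076 ]] [[-0.0007 -0.1696]]
h top [[ 0.6005 -0.2538  0.12  ]] [[-0.0021 -0.2016]]
h bot [[ 0.6015 -0.2557  0.078 ]] [[-0.0015 -0.2038]]
len 0.31904550088210637 yaw 0.24524760223741776
org [ 0.55158399 -0.05307399]
pad [0.52900392 0.0371432 ] axis [ 0.59407339 -0.2228375 ]
```

Crank hub to cheek distance measures 319 mm against a true 320, and the handle radius measures 32.5 mm against 32, so the pose is consistent. Next, go to the pad.

```bash
cat > rel.py <<'E'
import sys
from h import *
from bench import monitor
x=monitor.get_state();Rt=R.from_rotvec(x["tool_rot"]).as_matrix()
q=np.array([float(a) for a in sys.argv[1:4]])
print("t",x["time"],"pos",x["position"].round(4),"shift",(Rt.T@(q-x["position"])*1000).round(1),"F",x["ft_force"].round(1),"axes y",Rt[:,1].round(3),"z",Rt[:,2].round(3))
E
python3 rel.py .529 .038 .302
```

```text
t 1.85 pos [ 0.5044 -0.0845  0.4047] shift [ 102.6 -112.7  -54.2] F [ 0.1 -0.2 -0.6] axes y [ 0.248 -0.969  0.001] z [-0.969 -0.248  0.   ]
```

```bash
python3 -m creep '[[0,-38,-18,0,0,0,0],[0,-38,-18,0,0,0,0],[0,-37,-18,0,0,0,0],[40,0,0,0,0,0,0],[40,0,0,0,0,0,0]]'; python3 -m creep '[[17,0,0,0,0,0,0],[0,0,0,0,0,0,0]]'; python3 rel.py .529 .038 .302
python3 - <<'E'
from bench import get_image
import cv2
d=get_image("wrist");cv2.imwrite("pics/wrist2.png",d["img"][:,:,::-1])
E
```

```text
time: 2.35
position: [0.5297, 0.0382, 0.325]
tool_rot: [2.091, 0.261, -2.084]
ft_force: [0.3, -0.6, -0.8]
grip_width: 0.008
time: 2.55
position: [0.5278, 0.0362, 0.3047]
tool_rot: [2.084, 0.259, -2.097]
ft_force: [-0.9, -0.7, -0.2]
grip_width: 0.002
t 2.55 pos [0.5278 0.0362 0.3047] shift [ 2.7 -1.5 -1.7] F [-0.9 -0.7 -0.2] axes y [ 0.244 -0.97  -0.001] z [-0.97  -0.244  0.006]
```

View pics/wrist2.png

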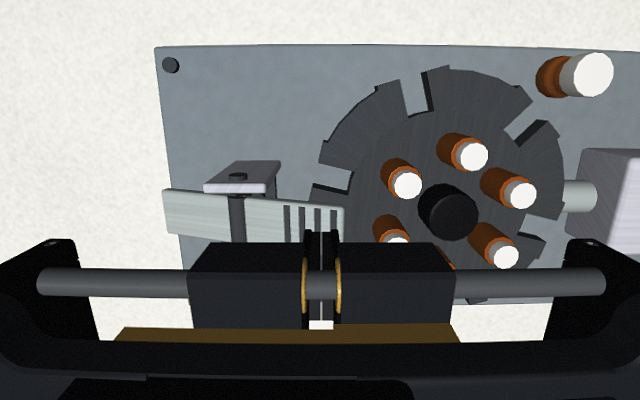

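The fingertips (col 322) are over the ribbed pad (cols 285–345). Press down in steps.

```bash
python3 -m creep '[[10,-1,0,0,0,0,0],[8,0,-1,0,0,0,0],[5,0,0,0,0,0,0],[3,0,0,0,0,0,0],[0,0,0,0,0,0,0]]'; python3 -m creep '[[3,0,0,0,0,0,0],[3,0,0,0,0,0,0],[2,0,0,0,0,0,0],[0,0,0,0,0,0,0]]'
```

```text
time: 3.1
position: [0.5305, 0.0386, 0.2826]
tool_rot: [2.091, 0.257, -2.088]
ft_force: [-1.7, -2.9, 6.1]
grip_width: 0.009
time: 3.5
position: [0.5303, 0.0392, 0.2742]
tool_rot: [2.091, 0.259, -2.088]
ft_force: [0.1, -1.2, 2.2]
grip_width: 0.004
```

```bash
python3 -m creep '[[3,0,0,0,0,0,0],[3,0,0,0,0,0,0],[2,0,0,0,0,0,0],[1,0,0,0,0,0,0],[0,0,0,0,0,0,0]]'
python3 - <<'E'
from bench import get_image,monitor
import cv2
print(monitor.get_state()["ft_force"])
d=get_image("wrist");cv2.imwrite("pics/wrist3.png",d["img"][:,:,::-1])
E
```

```text
time: 4.0
position: [0.5295, 0.0398, 0.2641]
tool_rot: [2.088, 0.261, -2.091]
ft_force: [0.2, -0.2, -0.2]
grip_width: 0.004
[ 0.16098845 -0.20296873 -0.23646987]
```

View pics/wrist3.png

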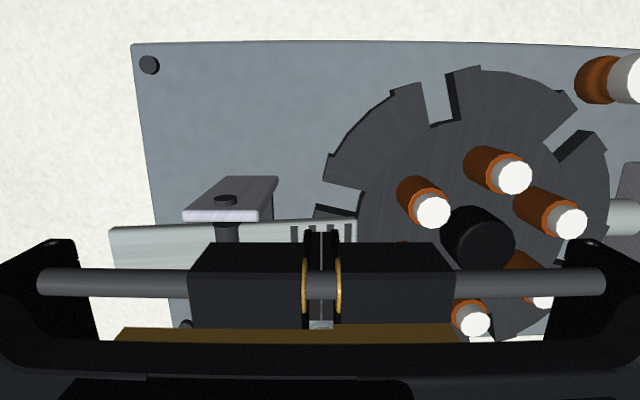

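Force dropped to zero past dead centre, so the catch snapped over. Lift, open and go to the crank, checking the catch on the way.

```bash
python3 -m creep '[[-35,0,0,0,0,0,0],[-40,0,0,0,0,0,0],[0,0,0,0,0,0,60]]'; python3 rel.py .601 -.2545 .34
python3 - <<'E'
from bench import get_image,monitor
import cv2
d=get_image("wrist");a=d["img"][:,:,::-1];cv2.imwrite("pics/wrist4.png",a)
E
```

```text
time: 4.35
position: [0.5318, 0.0404, 0.3451]
tool_rot: [2.099, 0.259, -2.079]
ft_force: [0.6, -0.2, 0.8]
grip_width: 0.039
t 4.35 pos [0.5318 0.0404 0.3451] shift [  5.9 302.9   5.3] F [ 0.6 -0.2  0.8] axes y [ 0.246 -0.969  0.003] z [-0.969 -0.246 -0.009]
```

View pics/wrist4.png

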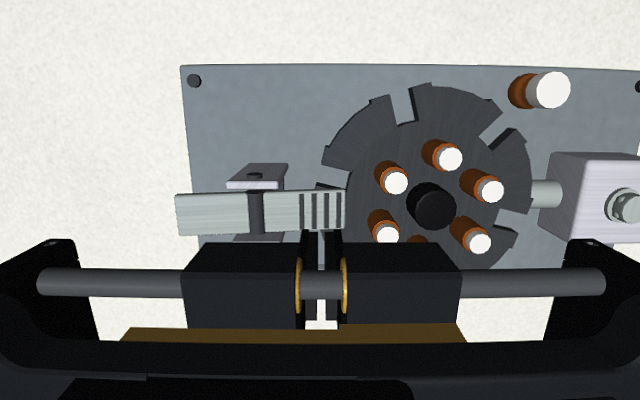

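The catch now lies over the rim, its wing end at (343,210). Moving on.

```bash
python3 -m creep '[[0,49,1,0,0,0,60],[0,49,1,0,0,0,60],[0,49,1,0,0,0,60],[0,49,1,0,0,0,60],[0,49,1,0,0,0,60]]'; python3 -m creep '[[0,48,0,0,0,0,60],[0,10,0,0,0,0,60],[0,0,0,0,0,0,60]]' 25; python3 rel.py .601 -.2545 .268
python3 - <<'E'
from bench import get_image,monitor
import cv2,pickle
d=get_image("wrist");a=d["img"][:,:,::-1];cv2.imwrite("pics/wrist5.png",a);pickle.dump(d,open("w5.pkl","wb"))
E
```

```text
time: 4.9
position: [0.5848, -0.201, 0.3384]
tool_rot: [2.088, 0.261, -2.092]
ft_force: [1.0, -0.7, 0.6]
grip_width: 0.511
time: 5.2
position: [0.5986, -0.2581, 0.3377]
tool_rot: [2.09, 0.257, -2.095]
ft_force: [-1.0, -0.3, 0.1]
grip_width: 0.678
t 5.2 pos [ 0.5986 -0.2581  0.3377] shift [69.7 -2.8 -3.3] F [-1.  -0.3  0.1] axes y [ 0.241 -0.971 -0.002] z [-0.971 -0.241  0.002]
```

View pics/wrist5.png

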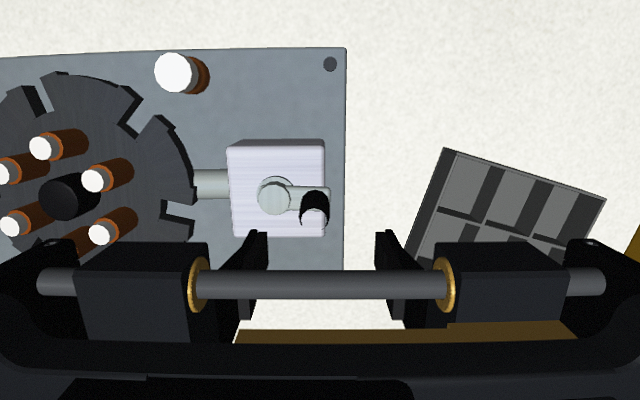

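Run:
```python
from h import *
import pickle
d=pickle.load(open("w5.pkl","rb"))
print(back(d,[(314,213)],.12),back(d,[(273,197)],.076))
a=d["img"][:,:,::-1][160:270,240:360];cv2.imwrite("pics/w5z.png",cv2.resize(a,None,fx=5,fy=5,interpolation=cv2.INTER_CUBIC))
```

```text
[[ 0.60543327 -0.2518813   0.12      ]] [[ 0.59511181 -0.22051915  0.076     ]]
```

View pics/w5z.png

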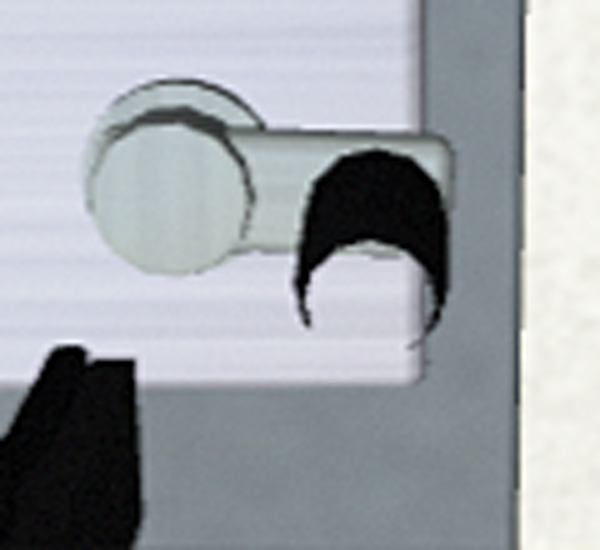

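```bash
python3 - <<'E'
from h import *
import pickle
d=pickle.load(open("w5.pkl","rb"))
f=lambda q:(np.array(q)+.5)/5-.5+[240,160]
a=back(d,[f((368,318))],.12)[0];b=back(d,[f((376,213))],.078)[0];c=back(d,[f((170,197))],.076)[0]
print(a,b,c,np.hypot(*(a-c)[:2]),np.hypot(*(b-c)[:2]))
E
python3 rel.py .600 -.254 .268
```

```text
[ 0.59845303 -0.25302609  0.12      ] [ 0.59945037 -0.25302859  0.078     ] [ 0.59362511 -0.22129958  0.076     ] 0.03209174708735265 0.032259318955616685
t 5.25 pos [ 0.599  -0.2552  0.3382] shift [70.2 -0.8 -1.4] F [-0.8  0.2 -0.6] axes y [ 0.245 -0.97  -0.003] z [-0.97  -0.245  0.002]
```

```bash
python3 -m creep '[[35,-2,0,0,0,0,60],[30,0,0,0,0,0,60],[5,0,0,0,0,0,60],[0,0,0,0,0,0,60]]' 15; python3 rel.py .5992 -.2533 .268; python3 -m creep '[[0,0,0,0,0,0,10],[0,0,0,0,0,0,10],[0,0,0,0,0,0,10],[0,0,0,0,0,0,10],[0,0,0,0,0,0,10]]' 15;python3 -m creep '[[0,0,0,0,0,0,10],[0,0,0,0,0,0,10]]'; python3 rel.py .5992 -.2533 .268
```

```text
time: 5.65
position: [0.5986, -0.2512, 0.269]
tool_rot: [2.087, 0.265, -2.091]
ft_force: [0.2, -0.2, -0.1]
grip_width: 0.691
t 5.65 pos [ 0.5986 -0.2512  0.269 ] shift [ 1.   2.1 -0. ] F [ 0.2 -0.2 -0.1] axes y [ 0.248 -0.969 -0.002] z [-0.969 -0.248  0.002]
time: 6.15
position: [0.5989, -0.2536, 0.2702]
tool_rot: [2.09, 0.259, -2.089]
ft_force: [0.2, -0.6, -1.0]
grip_width: 0.324
time: 6.35
position: [0.5988, -0.253, 0.27]
tool_rot: [2.089, 0.261, -2.09]
ft_force: [-1.7, 1.6, 1.7]
grip_width: 0.242
t 6.35 pos [ 0.5988 -0.253   0.27  ] shift [ 2.   0.4 -0.3] F [-1.7  1.6  1.7] axes y [ 0.246 -0.969 -0.001] z [-0.969 -0.246  0.   ]
```

Gripped (21 mm). The crank's phase is about 4° past tool +y, and clockwise goes towards tool +z. Work out the circle rows (24° each, 15 per turn).

Run:
```python
import numpy as np
a=np.radians(4+24*np.arange(16));P=32*np.c_[np.cos(a),np.sin(a)]
print(np.diff(P,axis=0).round(1).tolist())
```

```text
[[-3.7, 12.8], [-8.6, 10.2], [-12.0, 5.8], [-13.3, 0.5], [-12.3, -5.0], [-9.2, -9.6], [-4.6, -12.5], [0.9, -13.3], [6.2, -11.7], [10.5, -8.2], [12.9, -3.2], [13.1, 2.3], [11.0, 7.4], [7.1, 11.3], [1.9, 13.2]]
```

```bash
python3 -m creep '[[0,-3.7,12.8,0,0,0,10],[0,-8.6,10.2,0,0,0,10]]' 20; python3 rel.py .594 -.2218 .268
```

```text
time: 6.55
position: [0.574, -0.2482, 0.27]
tool_rot: [2.093, 0.257, -2.086]
ft_force: [3.2, 0.5, -0.5]
grip_width: 0.242
t 6.55 pos [ 0.574  -0.2482  0.27  ] shift [  2.1 -20.7 -25.9] F [ 3.2  0.5 -0.5] axes y [ 0.244 -0.97   0.002] z [-0.97  -0.244 -0.003]
```

```bash
python3 -m creep '[[0,-12,5.8,0,0,0,10],[0,-13.3,0.5,0,0,0,10],[0,-12.3,-5,0,0,0,10]]';  python3 rel.py .594 -.2218 .268
```

```text
time: 6.85
position: [0.5619, -0.2118, 0.27]
tool_rot: [2.087, 0.256, -2.093]
ft_force: [-0.4, -2.6, 2.3]
grip_width: 0.241
t 6.85 pos [ 0.5619 -0.2118  0.27  ] shift [  1.9  17.6 -28.7] F [-0.4 -2.6  2.3] axes y [ 0.243 -0.97   0.001] z [-0.97  -0.243  0.003]
```

```bash
python3 -m creep '[[0,-9.2,-9.6,0,0,0,10],[0,-4.6,-12.5,0,0,0,10],[0,0.9,-13.3,0,0,0,10],[0,6.2,-11.7,0,0,0,10],[0,10.5,-8.2,0,0,0,10]]';  python3 rel.py .594 -.2218 .268;python3 - <<'E'
from bench import get_image,monitor
import cv2,pickle
D=[]
for n in ["top","scene"]:
    d=get_image(n);D.append(d);a=d["img"][:,:,::-1]
    c=a[130:240,260:420] if n=="top" else a[155:315,230:380]
    cv2.imwrite(f"pics/{n}6.png",cv2.resize(c,None,fx=[3.7,5][n=="top"],fy=[3.7,5][n=="top"],interpolation=cv2.INTER_CUBIC))
E
```

```text
time: 7.35
position: [0.6181, -0.2012, 0.2697]
tool_rot: [2.085, 0.26, -2.092]
ft_force: [-10.0, -4.9, 6.8]
grip_width: 0.241
t 7.35 pos [ 0.6181 -0.2012  0.2697] shift [ 1.8 14.  28.4] F [-10.   -4.9   6.8] axes y [ 0.246 -0.969  0.001] z [-0.969 -0.246  0.004]
```

View pics/top6.png

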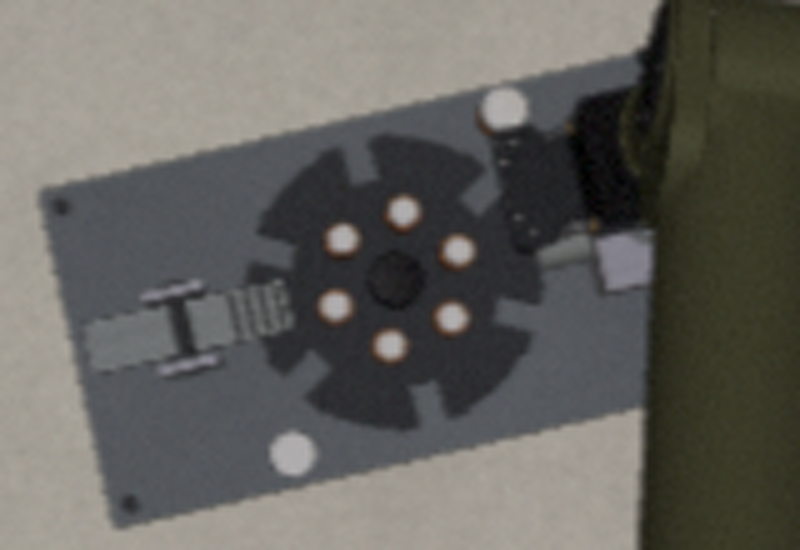

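View pics/scene6.png

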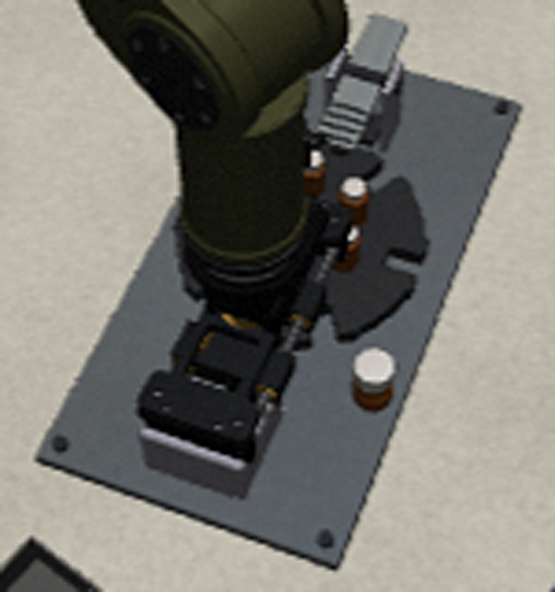

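The disc turns clockwise and the catch is on the rim. The next notch, at zoom (300,375), is about 32° from the tooth, so roughly 1.6 turns remain (2.3 in total). There's about 10 N of inward radial force, so I'll shift the path about 2 mm in +z.

```bash
python3 -m creep '[[0,12.9,-2.2,0,0,0,10],[0,13.1,3.3,0,0,0,10],[0,11,7.4,0,0,0,10]]';  python3 rel.py .594 -.2218 .268
```

```text
time: 7.75
position: [0.6203, -0.2369, 0.2699]
tool_rot: [2.092, 0.266, -2.087]
ft_force: [-1.4, 3.1, 3.6]
grip_width: 0.238
t 7.75 pos [ 0.6203 -0.2369  0.2699] shift [  1.9 -21.2  21.8] F [-1.4  3.1  3.6] axes y [ 0.248 -0.969 -0.003] z [-0.969 -0.248 -0.003]
```

```bash
python3 -m creep '[[0,7.1,11.3,0,0,0,10],[0,1.9,13.2,0,0,0,10],[0,-3.7,12.8,0,0,0,10]]';  python3 rel.py .594 -.2218 .268
```

```text
time: 8.05
position: [0.5835, -0.2531, 0.2699]
tool_rot: [2.093, 0.261, -2.087]
ft_force: [3.3, 5.3, 2.3]
grip_width: 0.243
t 8.05 pos [ 0.5835 -0.2531  0.2699] shift [  2.  -27.8 -17.9] F [3.3 5.3 2.3] axes y [ 0.245 -0.97  -0.001] z [-0.97  -0.245 -0.003]
```

```bash
python3 -m creep '[[0,-8.6,9.7,0,0,0,10],[0,-12,5.6,0,0,0,10],[0,-13,0.5,0,0,0,10],[0,-12,-5,0,0,0,10]]';  python3 rel.py .594 -.2218 .268
```

```text
time: 8.45
position: [0.5609, -0.2131, 0.27]
tool_rot: [2.089, 0.255, -2.089]
ft_force: [3.1, -3.4, -0.2]
grip_width: 0.238
t 8.45 pos [ 0.5609 -0.2131  0.27  ] shift [  2.   16.5 -30. ] F [ 3.1 -3.4 -0.2] axes y [ 0.243 -0.97   0.003] z [-0.97  -0.243  0.   ]
```

```bash
python3 -m creep '[[0,-8.8,-9.3,0,0,0,10],[0,-4.4,-12.1,0,0,0,10],[0,0.9,-12.8,0,0,0,10],[0,6,-11.4,0,0,0,10]]';  python3 rel.py .594 -.2218 .268;python3 - <<'E'
from bench import get_image,monitor
import cv2,pickle
D=[]
for n in ["top","scene"]:
    d=get_image(n);D.append(d);a=d["img"][:,:,::-1]
    c=a[130:240,260:420] if n=="top" else a[155:315,230:380]
    cv2.imwrite(f"pics/{n}7.png",cv2.resize(c,None,fx=[3.7,5][n=="top"],fy=[3.7,5][n=="top"],interpolation=cv2.INTER_CUBIC))
E
```

```text
time: 8.85
position: [0.6054, -0.1925, 0.2699]
tool_rot: [2.087, 0.264, -2.091]
ft_force: [-2.7, -0.6, 5.9]
grip_width: 0.242
t 8.85 pos [ 0.6054 -0.1925  0.2699] shift [ 1.9 25.6 18.3] F [-2.7 -0.6  5.9] axes y [ 0.248 -0.969 -0.002] z [-0.969 -0.248  0.001]
```

View pics/top7.png

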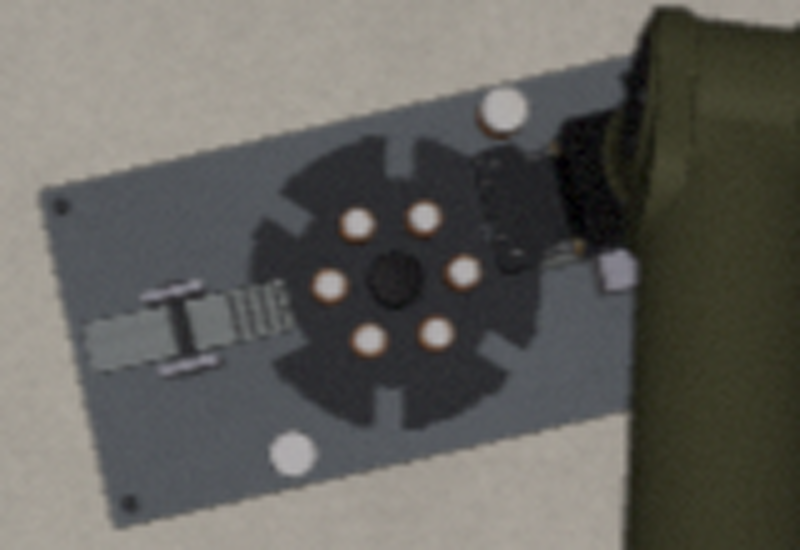

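The next notch, hidden under the pad, is about 15° off, so about 0.6–0.85 turns remain. Seven more normal rows, then creep.

```bash
python3 -m creep '[[0,10.3,-8,0,0,0,10],[0,12.7,-3,0,0,0,10],[0,12.8,2.4,0,0,0,10],[0,10.9,7.4,0,0,0,10]]';  python3 rel.py .594 -.2218 .268
```

```text
time: 9.35
position: [0.6184, -0.2393, 0.2699]
tool_rot: [2.092, 0.262, -2.086]
ft_force: [0.1, 2.2, 3.7]
grip_width: 0.242
t 9.35 pos [ 0.6184 -0.2393  0.2699] shift [  1.9 -22.9  19.4] F [0.1 2.2 3.7] axes y [ 0.247 -0.969 -0.   ] z [-0.969 -0.247 -0.003]
```

```bash
python3 -m creep '[[0,7.1,11.1,0,0,0,10],[0,1.9,13.1,0,0,0,10],[0,-3.7,12.6,0,0,0,10]]';  python3 rel.py .594 -.2218 .268;python3 - <<'E'
from bench import get_image,monitor
import cv2,pickle
D=[]
for n in ["top","scene"]:
    d=get_image(n);D.append(d);a=d["img"][:,:,::-1]
    c=a[130:240,260:420] if n=="top" else a[155:315,230:380]
    cv2.imwrite(f"pics/{n}8.png",cv2.resize(c,None,fx=[3.7,5][n=="top"],fy=[3.7,5][n=="top"],interpolation=cv2.INTER_CUBIC))
E
```

```text
time: 9.65
position: [0.5823, -0.2531, 0.2698]
tool_rot: [2.093, 0.263, -2.09]
ft_force: [4.5, 8.0, 3.1]
grip_width: 0.237
t 9.65 pos [ 0.5823 -0.2531  0.2698] shift [  1.9 -27.5 -19. ] F [4.5 8.  3.1] axes y [ 0.245 -0.97  -0.003] z [-0.97  -0.245 -0.002]
```

View pics/top8.png

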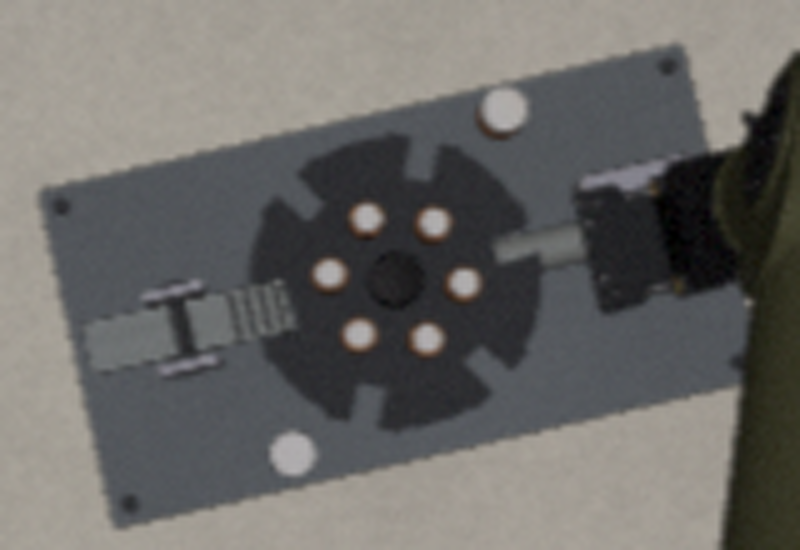

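View pics/scene8.png

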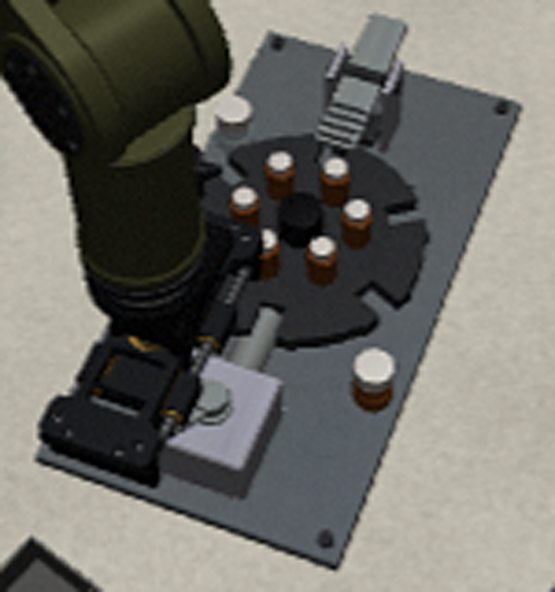

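About 5° of disc is left (about 47° of crank to entry, 90° to centre). Creep in 12° rows and read the force each time.

```bash
python3 -m creep '[[0,-4.9,4.4,0,0,0,10],[0,-5,4.5,0,0,0,10]]';  python3 rel.py .594 -.2218 .268
```

```text
time: 9.95
position: [0.5713, -0.2464, 0.2699]
tool_rot: [2.091, 0.259, -2.088]
ft_force: [5.3, 2.2, 1.3]
grip_width: 0.24
t 9.95 pos [ 0.5713 -0.2464  0.2699] shift [  1.9 -18.3 -28. ] F [5.3 2.2 1.3] axes y [ 0.245 -0.97   0.   ] z [-0.97  -0.245 -0.001]
```

```bash
python3 -m creep '[[0,-5.8,3.3,0,0,0,10]]';  python3 rel.py .594 -.2218 .268
```

```text
time: 10.05
position: [0.5667, -0.2417, 0.2699]
tool_rot: [2.091, 0.259, -2.088]
ft_force: [4.7, 1.7, 1.4]
grip_width: 0.24
t 10.05 pos [ 0.5667 -0.2417  0.2699] shift [  2.  -12.6 -31.3] F [4.7 1.7 1.4] axes y [ 0.245 -0.97   0.001] z [-0.97  -0.245 -0.001]
```

```bash
python3 -m creep '[[0,-6.4,2.1,0,0,0,10]]';  python3 rel.py .594 -.2218 .268
```

```text
time: 10.15
position: [0.5631, -0.2359, 0.2699]
tool_rot: [2.09, 0.259, -2.089]
ft_force: [5.6, 1.4, 1.8]
grip_width: 0.243
t 10.15 pos [ 0.5631 -0.2359  0.2699] shift [  1.9  -6.2 -33.4] F [5.6 1.4 1.8] axes y [ 0.245 -0.97   0.001] z [-0.97  -0.245 -0.001]
```

```bash
python3 -m creep '[[0,-6.7,0,0,0,0,10]]';  python3 rel.py .594 -.2218 .268; python3 -m creep '[[0,0,0,0,0,0,10]]'
```

```text
time: 10.25
position: [0.5612, -0.23, 0.2699]
tool_rot: [2.089, 0.257, -2.09]
ft_force: [2.6, -0.9, 2.5]
grip_width: 0.237
t 10.25 pos [ 0.5612 -0.23    0.2699] shift [  1.9   0.1 -33.8] F [ 2.6 -0.9  2.5] axes y [ 0.244 -0.97   0.002] z [-0.97  -0.244  0.001]
time: 10.35
position: [0.5611, -0.2287, 0.2699]
tool_rot: [2.087, 0.261, -2.091]
ft_force: [0.2, 2.5, 5.1]
grip_width: 0.239
```

Run:
```python
from bench import get_image,monitor
import cv2,pickle
D=[]
for n in ["top","scene"]:
    d=get_image(n);D.append(d);a=d["img"][:,:,::-1]
    c=a[130:240,260:420] if n=="top" else a[155:215,290:380]
    cv2.imwrite(f"pics/{n}9.png",cv2.resize(c,None,fx=[8,5][n=="top"],fy=[8,5][n=="top"],interpolation=cv2.INTER_CUBIC))
```

```text
(no output)
```

View pics/top9.png

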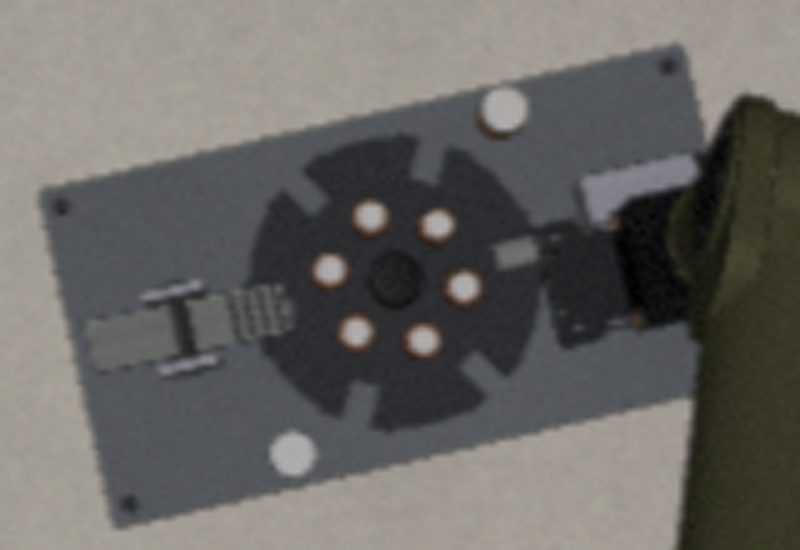

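View pics/scene9.png

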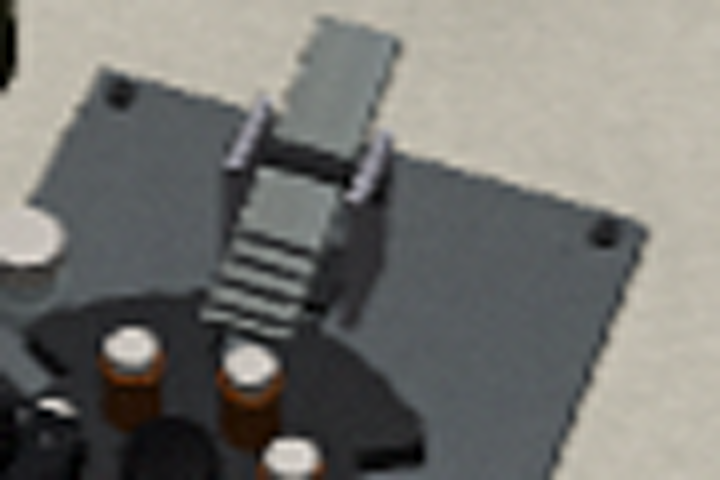

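The wing end sits lower in both views (top col 290, was 297), so the tooth appears to be dropping in, with about 1.4° to centre. Small steps until it blocks.

```bash
python3 -m creep '[[0,-5,-0.8,0,0,0,10],[0,0,0,0,0,0,10]]';  python3 rel.py .594 -.2218 .268
```

```text
time: 10.65
position: [0.5607, -0.2249, 0.2699]
tool_rot: [2.087, 0.259, -2.092]
ft_force: [0.1, -0.5, 6.6]
grip_width: 0.243
t 10.65 pos [ 0.5607 -0.2249  0.2699] shift [  1.8   5.2 -33.1] F [ 0.1 -0.5  6.6] axes y [ 0.245 -0.97   0.001] z [-0.97  -0.245  0.003]
```

```bash
python3 -m creep '[[0,-5,-1.5,0,0,0,10],[0,0,0,0,0,0,10]]';  python3 rel.py .594 -.2218 .268
```

```text
time: 10.85
position: [0.5607, -0.2196, 0.2699]
tool_rot: [2.086, 0.259, -2.093]
ft_force: [-2.4, -0.4, 6.8]
grip_width: 0.24
t 10.85 pos [ 0.5607 -0.2196  0.2699] shift [  1.7  10.2 -31.8] F [-2.4 -0.4  6.8] axes y [ 0.245 -0.97   0.   ] z [-0.97  -0.245  0.003]
```

```bash
python3 -m creep '[[0,-4.6,-1.6,0,0,0,10],[0,0,0,0,0,0,10]]';  python3 rel.py .594 -.2218 .268
```

```text
time: 11.05
position: [0.5612, -0.2147, 0.2698]
tool_rot: [2.086, 0.259, -2.093]
ft_force: [-0.8, -0.7, 7.0]
grip_width: 0.238
t 11.05 pos [ 0.5612 -0.2147  0.2698] shift [  1.7  14.9 -30. ] F [-0.8 -0.7  7. ] axes y [ 0.245 -0.97   0.   ] z [-0.97  -0.245  0.003]
```

```bash
python3 -m creep '[[0,-4.4,-2.2,0,0,0,10],[0,0,0,0,0,0,10]]';  python3 rel.py .594 -.2218 .268
```

```text
time: 11.25
position: [0.5625, -0.2099, 0.2699]
tool_rot: [2.087, 0.259, -2.092]
ft_force: [-0.5, -0.9, 6.2]
grip_width: 0.244
t 11.25 pos [ 0.5625 -0.2099  0.2699] shift [  1.8  19.2 -27.6] F [-0.5 -0.9  6.2] axes y [ 0.245 -0.97   0.001] z [-0.97  -0.245  0.002]
```

Run:
```python
from bench import get_image,monitor
import cv2,pickle
D=[]
for n in ["top","scene"]:
    d=get_image(n);D.append(d);a=d["img"][:,:,::-1]
    c=a[130:240,260:420] if n=="top" else a[155:215,290:380]
    cv2.imwrite(f"pics/{n}10.png",cv2.resize(c,None,fx=[8,5][n=="top"],fy=[8,5][n=="top"],interpolation=cv2.INTER_CUBIC))
```

```text
(no output)
```

View pics/top10.png

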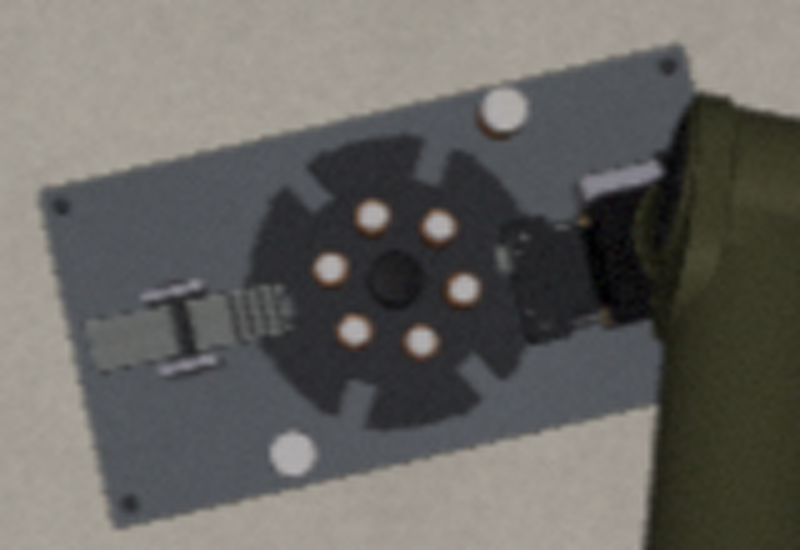

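View pics/scene10.png

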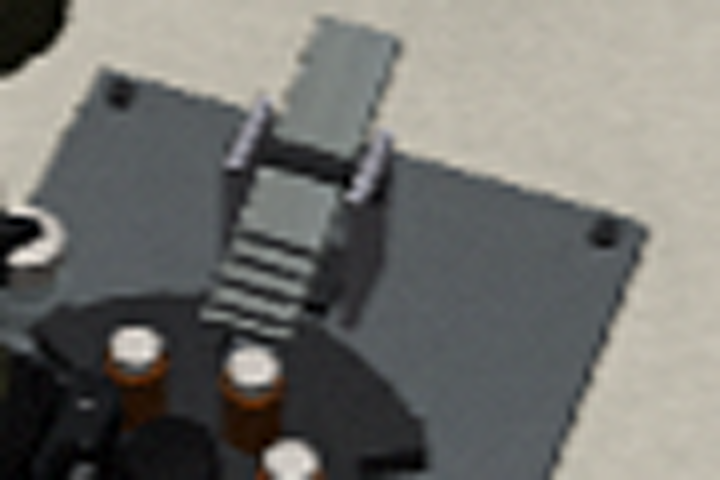

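The disc is about 1.5° past notch centre with the catch down and level with the last picture. The flank should meet the tooth within a few mm.

```bash
python3 -m creep '[[0,-3.2,-2.4,0,0,0,10],[0,0,0,0,0,0,10]]';  python3 rel.py .594 -.2218 .268
```

```text
time: 11.55
position: [0.5641, -0.2064, 0.2699]
tool_rot: [2.087, 0.259, -2.092]
ft_force: [0.4, -0.6, 6.8]
grip_width: 0.235
t 11.55 pos [ 0.5641 -0.2064  0.2699] shift [  1.8  22.3 -25.2] F [ 0.4 -0.6  6.8] axes y [ 0.245 -0.97   0.001] z [-0.97  -0.245  0.002]
```

```bash
python3 -m creep '[[0,-3,-2.6,0,0,0,10],[0,0,0,0,0,0,10]]';  python3 rel.py .594 -.2218 .268
```

```text
time: 11.75
position: [0.566, -0.203, 0.2698]
tool_rot: [2.088, 0.258, -2.091]
ft_force: [0.7, -0.6, 5.9]
grip_width: 0.239
t 11.75 pos [ 0.566  -0.203   0.2698] shift [  1.8  25.1 -22.5] F [ 0.7 -0.6  5.9] axes y [ 0.245 -0.97   0.001] z [-0.97  -0.245  0.002]
```

```bash
python3 -m creep '[[0,-2.6,-3,0,0,0,10],[0,0,0,0,0,0,10]]';  python3 rel.py .594 -.2218 .268
```

```text
time: 11.95
position: [0.5684, -0.1999, 0.2699]
tool_rot: [2.088, 0.258, -2.091]
ft_force: [-0.7, -0.0, 5.5]
grip_width: 0.241
t 11.95 pos [ 0.5684 -0.1999  0.2699] shift [  1.9  27.5 -19.5] F [-0.7 -0.   5.5] axes y [ 0.245 -0.97   0.001] z [-0.97  -0.245  0.002]
```

```bash
python3 -m creep '[[0,-2.2,-3.2,0,0,0,10],[0,0,0,0,0,0,10]]';  python3 rel.py .594 -.2218 .268
```

```text
time: 12.15
position: [0.5711, -0.1971, 0.2699]
tool_rot: [2.088, 0.258, -2.09]
ft_force: [1.3, -1.2, 4.7]
grip_width: 0.24
t 12.15 pos [ 0.5711 -0.1971  0.2699] shift [  1.9  29.6 -16.2] F [ 1.3 -1.2  4.7] axes y [ 0.245 -0.97   0.002] z [-0.97  -0.245  0.001]
```

```bash
python3 -m creep '[[0,-1.6,-3.5,0,0,0,10],[0,0,0,0,0,0,10]]';  python3 rel.py .594 -.2218 .268
```

```text
time: 12.35
position: [0.5738, -0.1949, 0.2698]
tool_rot: [2.088, 0.257, -2.091]
ft_force: [0.0, -2.8, 5.8]
grip_width: 0.241
t 12.35 pos [ 0.5738 -0.1949  0.2698] shift [  1.9  31.  -13. ] F [ 0.  -2.8  5.8] axes y [ 0.244 -0.97   0.002] z [-0.97  -0.244  0.002]
```

```bash
python3 -m creep '[[0,-1.2,-3.7,0,0,0,10],[0,0,0,0,0,0,10]]';  python3 rel.py .594 -.2218 .268;  python3 - <<'E'
from bench import get_image,monitor
import cv2,pickle
D=[]
for n in ["top","scene"]:
    d=get_image(n);D.append(d);a=d["img"][:,:,::-1]
    c=a[130:240,260:420] if n=="top" else a[155:215,290:380]
    cv2.imwrite(f"pics/{n}11.png",cv2.resize(c,None,fx=[8,5][n=="top"],fy=[8,5][n=="top"],interpolation=cv2.INTER_CUBIC))
E
```

```text
time: 12.55
position: [0.5766, -0.1933, 0.2698]
tool_rot: [2.086, 0.256, -2.093]
ft_force: [-2.5, -3.4, 7.6]
grip_width: 0.239
t 12.55 pos [ 0.5766 -0.1933  0.2698] shift [ 1.8 31.9 -9.9] F [-2.5 -3.4  7.6] axes y [ 0.244 -0.97   0.002] z [-0.97  -0.244  0.004]
```

View pics/top11.png

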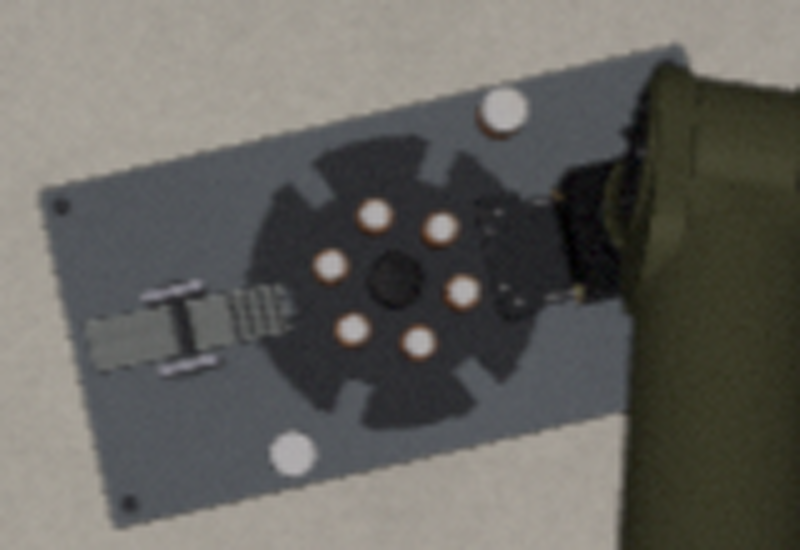

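View pics/scene11.png

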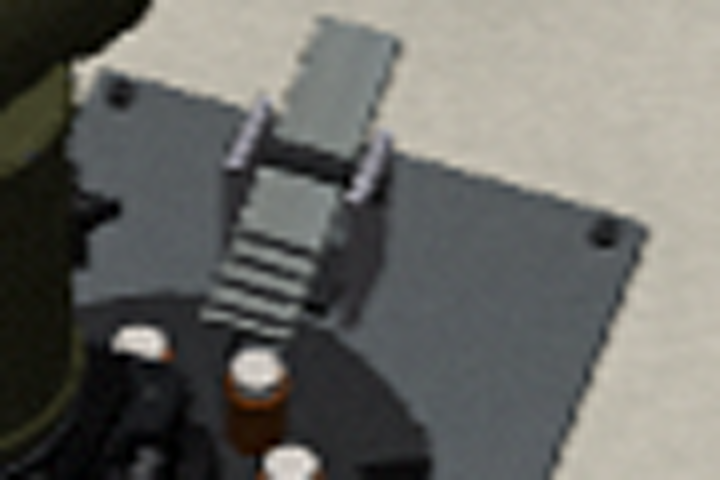

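Resistance is starting to rise (about 1.7 to 3.9 N). Two more small steps.

```bash
python3 -m creep '[[0,-0.5,-3,0,0,0,10],[0,0,0,0,0,0,10]]';  python3 rel.py .594 -.2218 .268
```

```text
time: 12.85
position: [0.5788, -0.1923, 0.2698]
tool_rot: [2.084, 0.256, -2.095]
ft_force: [-4.8, -3.5, 9.1]
grip_width: 0.244
t 12.85 pos [ 0.5788 -0.1923  0.2698] shift [ 1.8 32.3 -7.5] F [-4.8 -3.5  9.1] axes y [ 0.243 -0.97   0.001] z [-0.97  -0.243  0.006]
```

```bash
python3 -m creep '[[0,0,0,0,0,0,10]]';  python3 rel.py .594 -.2218 .268
```

```text
time: 12.95
position: [0.5788, -0.1923, 0.2698]
tool_rot: [2.084, 0.256, -2.095]
ft_force: [-4.8, -2.6, 9.0]
grip_width: 0.243
t 12.95 pos [ 0.5788 -0.1923  0.2698] shift [ 1.8 32.3 -7.6] F [-4.8 -2.6  9. ] axes y [ 0.243 -0.97   0.001] z [-0.97  -0.243  0.005]
```

```bash
python3 -m creep '[[0,0,-3,0,0,0,10],[0,0,0,0,0,0,10]]';  python3 rel.py .594 -.2218 .268
```

```text
time: 13.15
position: [0.5813, -0.1914, 0.2697]
tool_rot: [2.082, 0.257, -2.098]
ft_force: [-6.6, -3.2, 11.6]
grip_width: 0.239
t 13.15 pos [ 0.5813 -0.1914  0.2697] shift [ 1.7 32.6 -5. ] F [-6.6 -3.2 11.6] axes y [ 0.244 -0.97   0.001] z [-0.97  -0.244  0.007]
```

Force climbs steadily to 7.4 N, more than double the running resistance, so the drive is blocked. Stop here, let go and lift.

```bash
python3 -m creep '[[0,0,0,0,0,0,55],[0,0,0,0,0,0,55],[0,0,0,0,0,0,55],[0,0,0,0,0,0,55],[0,0,0,0,0,0,55]]';  python3 -m creep '[[-30,0,0,0,0,0,55],[-40,0,0,0,0,0,55],[-40,0,0,0,0,0,55],[-40,0,0,0,0,0,55],[0,0,50,0,0,0,55]]'; python3 -m creep '[[0,-40,0,0,0,0,55],[0,-45,0,0,0,0,55],[0,-45,0,0,0,0,55],[0,0,0,0,0,0,55]]'
python3 - <<'E'
from bench import get_image,monitor
import cv2,pickle
x=monitor.get_state();print(x["position"],x["ft_force"])
for n in ["top","scene","wrist"]:
    d=get_image(n);a=d["img"][:,:,::-1];pickle.dump(d,open(n+"12.pkl","wb"));cv2.imwrite(f"pics/{n}12.png",a)
    if n=="scene":cv2.imwrite(f"pics/{n}12z.png",cv2.resize(a[155:315,230:380],None,fx=3.7,fy=3.7,interpolation=cv2.INTER_CUBIC))
E
```

```text
time: 13.65
position: [0.5831, -0.189, 0.2691]
tool_rot: [2.089, 0.262, -2.091]
ft_force: [1.4, 0.4, 0.4]
grip_width: 0.587
time: 14.15
position: [0.5399, -0.1987, 0.4261]
tool_rot: [2.099, 0.266, -2.069]
ft_force: [0.0, -0.0, 0.3]
grip_width: 0.628
time: 14.55
position: [0.502, -0.0682, 0.4203]
tool_rot: [2.085, 0.272, -2.084]
ft_force: [0.6, -0.9, 0.6]
grip_width: 0.632
[ 0.50198932 -0.06818157  0.42030895] [ 0.60662464 -0.87832154  0.57380743]
```

View pics/wrist12.png

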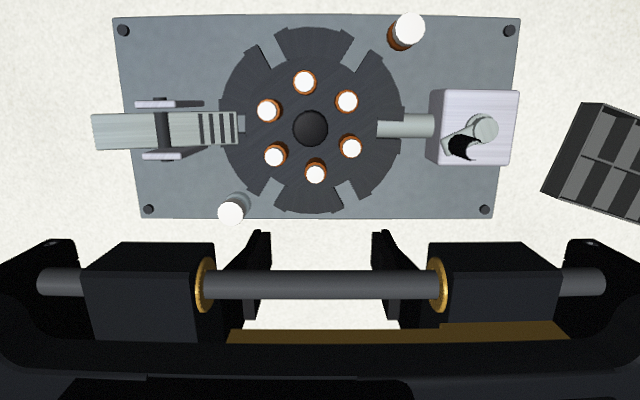

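View pics/scene12z.png

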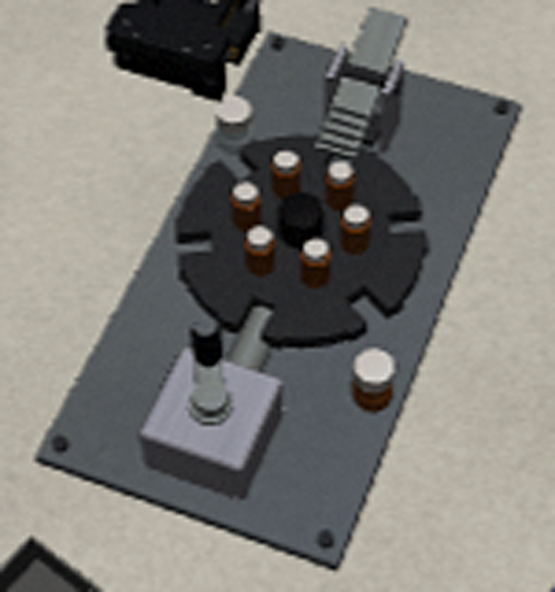

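The wrist view shows the crank arm pointing towards lower-left, with the handle top around (470,147). I'll measure crank phase, disc angle and pad height numerically.

Run:
```python
from h import *
import pickle
d=pickle.load(open("wrist12.pkl","rb"));a=d["img"][:,:,::-1]
cv2.imwrite("pics/w12a.png",cv2.resize(a[85:175,85:255],None,fx=4.5,fy=4.5,interpolation=cv2.INTER_CUBIC))
cv2.imwrite("pics/w12b.png",cv2.resize(a[80:180,410:530],None,fx=5,fy=5,interpolation=cv2.INTER_CUBIC))
org=np.array([.5516,-.0535]);yaw=.2465;p=[*org,yaw]
# predicted wing end edge midpoint for pad heights; lever: pad point 52 along, h above axle
for n in ("wrist","scene","top"):
    e=pickle.load(open(n+"12.pkl","rb"))
    h=np.array([100,85,79,69])
    # pad height relative to dead-centre 85 -> tilt; pad point at (52,5) mm when level
    for H in h:
        th=np.arcsin((H-80)/np.hypot(52,5))-np.arctan2(5,52)
        pts=[]
        for xl in (-17,0,17):
            l=67*np.cos(th)-5*np.sin(th);z=80+67*np.sin(th)+5*np.cos(th)
            pts.append(proj(e,w(p,[[xl/1000,.145-l/1000]],z/1000))[0])
        print(n,H,round(th,3),np.round(pts,1).tolist())
```

```text
wrist 100 0.297 [[221.3, 149.4], [219.8, 130.6], [218.3, 111.3]]
wrist 85 -0.0 [[231.6, 146.5], [230.3, 128.8], [229.1, 110.6]]
wrist 79 -0.115 [[233.7, 145.4], [232.6, 128.2], [231.4, 110.4]]
wrist 69 -0.308 [[235.2, 143.8], [234.1, 127.1], [233.0, 110.1]]
scene 100 0.297 [[315.5, 183.7], [320.9, 185.3], [326.4, 186.9]]
scene 85 -0.0 [[314.9, 189.0], [320.3, 190.6], [325.7, 192.2]]
scene 79 -0.115 [[314.9, 190.7], [320.3, 192.3], [325.6, 193.9]]
scene 69 -0.308 [[315.1, 192.9], [320.4, 194.5], [325.8, 196.1]]
top 100 0.297 [[316.2, 195.8], [315.0, 190.7], [313.8, 185.6]]
top 85 -0.0 [[317.6, 195.8], [316.4, 190.8], [315.2, 185.7]]
top 79 -0.115 [[317.6, 195.9], [316.5, 190.9], [315.3, 185.8]]
top 69 -0.308 [[317.2, 196.2], [316.0, 191.2], [314.9, 186.2]]
```

View pics/w12a.png

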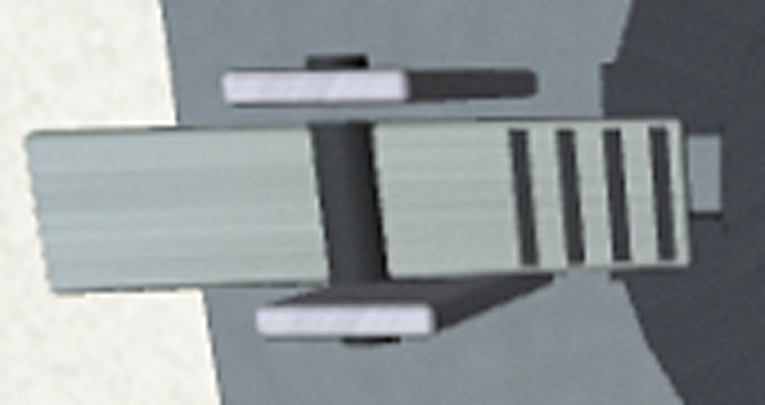

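View pics/w12b.png

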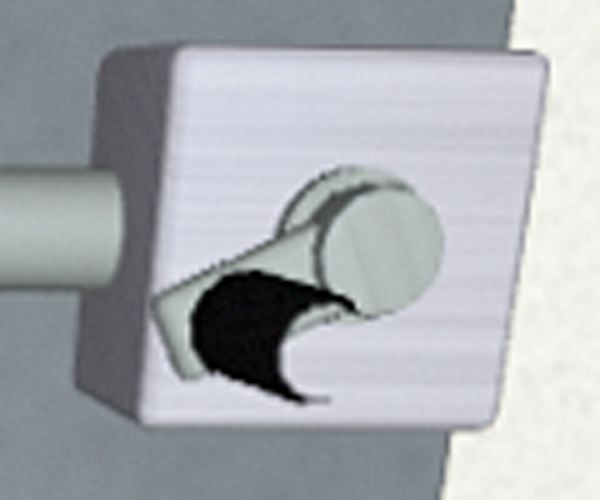

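All of it agrees with the catch being home:
- The wing end spans wrist rows 112–144 at 32 px wide, against a predicted 33.7 px home and 35 px on the rim. The scene view shows it at (326,197), against (326,196) predicted home.
- The notch shows beside the wing end, offset about 4 mm. That is the 3.5 mm play, so its flank is against the tooth.
- Jars and vials look unmoved, and the arm is clear.

Run:
```python
from bench import ctrl,monitor
print(monitor.get_state()["time"]); print(ctrl.close_job())
```

```text
14.7
the job is handed in; nothing more can be done
None
```

I tipped the catch onto the rim, then turned the crank clockwise about 2.5 turns until the tooth was home in the next notch and the drive blocked. The job was handed in at 14.7 s with the gripper released and the arm clear of everything.

- **Catch:** pressing took about 6 N at first, then the force fell to zero as the rocker snapped over.
- **Drop:** the last pictures put the wing end at the 69 mm home height.
- **Block:** I stopped at about 7.4 N at the handle, against the 22 N limit. By then the force had risen steadily well above the 1–3 N running resistance. The notch sits about 4 mm off the tooth's centre, so its flank is against the tooth.
- **Spring-back:** after I let go, the crank sprang back about 20°, to roughly where the resistance began. The tooth stayed home.
- **Loose things:** the jars and vials looked unmoved in the final pictures. I did not recheck the bottles, beaker and wrench in detail; the arm stayed clear of them.
- **Checks that disagreed:** the handle force rose by about 0.8 N per mm when blocking, not the 1.5 stated. Off-centre turning also gave up to about 11 N of radial force and 12 N of vertical force at the tool.

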